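# Sort the bag clips by the feel of their springs

### The job

Sort the three bag clips by feel: squeeze each one's handles gently between the fingers to find out whether its spring is tired (the handles close easily) or still firm (they hardly give). Put the clips with a tired spring in the round cake tin and those with a firm spring in the rectangular steel pan, let go of them there, and leave the other things on the table where they are.

Things in the scene. Friction and masses are not known exactly. Their poses are not given: they have to be found in the camera images.
- spot_left (a point): left spot (+y end) of three in a row, 80 mm apart along y, on top of a fixed wooden board, 110x240x8 mm; z up. A white plastic bag clip, 90 mm long, 22 mm high, lies here, its pivot pin within 4 mm of this point, long axis along x within 5 degrees: jaws to -x, two handles to +x, ending 49 mm from the pivot. They splay: outer width along y 38 mm at 36 mm from it, 42 mm at the ends. Squeeze and carry at 36 mm.
- spot_middle (a point): middle spot, axes and clip as at the left one. The three clips look alike; there is at least one tired and one firm. Feel, squeezed across the handles 36 mm from the pivot: a tired one gives at 5 N and has closed by 12 to 16 mm at 12 N; a firm one keeps its width within 3 mm up to 45 N. 15 to 30 N on a finger tells; over 50 N is too rough.
- spot_right (a point): right spot (-y end), axes and clip as at the left one. The clips' own poses are not measured; they weigh 35 to 65 g each.
- tin_floor (a point): centre of the inner floor of the round cake tin, 3 mm above the table; straight-sided aluminium tin, 160 mm outer diameter, 3 mm wall, rim 40 mm above the table; fixed. z is up.
- pan_floor (a point): centre of the inner floor of the rectangular steel food pan, 3 mm above the table; inside 130 mm along its x and 118 mm along its y axis, 3 mm wall, a flat 8 mm wide flange round the rim at 39 mm above the table (150 x 138 mm over all); fixed. z is up.
- marker: loose marker pen, 135 mm long, 17 mm thick, lying on the table; origin under its middle, its y axis along the pen; a bystander to be left alone
- tape_roll: loose roll of brown tape lying flat, 105 mm across, 25 mm high; origin under its centre; a bystander to be left alone
Things that resemble listed ones, but are neither listed nor needed, are in the scene too. What is shaped like the part that bears tin_floor but turquoise is not meant.

How it is judged:
By the outcome, as a careful person would: the job done as asked, in the order asked, and still so for the second after the job is handed in, with the robot touching nothing.
It also fails if it takes over 67 s, if anything falls off the work surface, if the arm or the gripper's body presses on something with over 40 N, if the wrist force passes 120 N, or if a joint passes its speed limit or range.

### The arm

A 6-joint arm with a two-finger parallel gripper is mounted at the origin on a cart in front of the work surface, level with it; the furniture and walls round the work are solid. World frame = base frame: x ahead of the robot, y to its left, z up, the work surface at z = 0. Lengths are in mm, angles in rad, forces in N, time in s.
With the tool pointing down it reaches from about 350 to 975 mm from the base axis. Payload 7.1 kg.
Tool frame: the origin (TCP) lies at the very end of the fingers, on their centre line; the grasp point (between the pads) lies 19 mm behind it; z points along the fingers, y is the direction in which the jaws open and shut (so a half turn about z gives the same grasp; the last joint's range is limited). The gripper opens to 88 mm and grips with 3 to 60 N. Pads are 20 mm wide; open, the fingers measure 115 mm over their backs; the gripper's body (75 mm by 178 mm) begins 61 mm behind the grasp point.
Start: joints at [-0.019, 0.423, 1.63, -0, 1.089, -0.019], TCP at [624.984, 0.026, 222.675] pointing down, gripper open.
Joint ranges: [-3, 3], [-0.9, 2.11], [0.09, 2.58], [-1.31, 4.45], [0.11, 2.69], [-2.54, 2.54]. Speed limits (rad/s): [2.39, 2.39, 3.01, 3.14, 3.14, 3.14].

### API

Orientations are given as a rotation vector (axis times angle).
In Python, from workcell import readout, imaging, close_job gives the robot as it stands.
- The arm moves only by the tool carry_out, never from a script. Its argument "rows" is a list of rows, each a list of 3 entries, a list of its own where there are three numbers: the shift along the tool's x, y, z in m, then the turn, a rotation vector about the tool's x, y, z in rad, then the closure, from 0 (fully open) to 1 (shut). In form: [[[dx, dy, dz], [wx, wy, wz], hand], ...]. A call has 1 to 12 rows; each row shifts and turns the commanded pose from where the row before left it, along the tool's axes as they then stand; what a row does not reach is not made up. A row lasts 1/12 s, in which the tool goes at most 41.7 mm and 7.16 degrees, less where a joint would pass 70% of its speed; a pose out of reach is approached as far as the arm can. A call with a gripper value outside its range is refused whole. The fingers move at their own pace and stop on an object; the grip force is fixed at half the most. Time passes only in rows, so rows that do not move let the fingers close. It gives the time, the measured TCP pose, the force and the opening at its end, in the units of the state.
- readout.get_obs(): the state, without advancing time (a new reading comes with each control period).
- imaging.get_image(name): name is "scene" or "side" or "wrist"; returns the picture (384x512x3 uint8, red, green, blue); there is no depth.
- imaging.camera_params(name): a dict with "fx", "fy", "cx", "cy" (pixels), "rvec" (rotation vector, rad) and "tvec" (3), from world to camera coordinates, as OpenCV has them; the wrist camera has in their place "T_tool_cam" (4x4, takes a point from camera to tool coordinates, whose origin is the TCP and whose axes are the flange's). Camera axes: x right, y down, z forward; pixel columns grow to the right and rows downward; lengths in mm; the calibration is good to about 2 mm. The wrist camera is an equidistant fisheye: a pixel r from the principal point sees the ray r / f radians off the axis. A picture is of the moment at which its call begins: read the wrist's pose just before it. camera_params takes no time and is no camera call.
- close_job(): hands the job in, once; it reports no verdict.
The state is a dict: "t": time; "qpos": joint angles; "qvel": joint speeds; "joint_torque": joint torques, N m; "ee_pos": TCP position; "orientation": TCP orientation; "ft_force": force on the tool from outside, world axes, zero at the start; "moment": the same for the moment, N m; "width": finger opening in mm.
Only numpy, scipy, OpenCV 4.12 (cv2) and the standard library are available. Lean on these libraries where they do the work, as an engineer would, in place of code of your own. Each camera call takes 0.05 s, during which the arm holds its last target.

## Working session

There is one attempt and no reset: what is moved stays moved. The work goes in short steps, Python scripts to look and compute and a tool call to move; the robot and the scene stay as the last step left them, time stands still between calls to the robot, and variables do not carry over. Pictures are saved under pics/ and viewed, and the job is handed in when it is done.

Besides the shell and the picture viewer there is one more tool, called after "Emit:" by a JSON object that holds its "name" and its "arguments", one argument or row to a line. carry_out: Moves the arm, as the interface text tells. Its arguments: {"type":"object","properties":{"rows":{"type":"array","items":{"type":"array"}}},"required":["rows"]}

```bash
mkdir -p pics; ls
python3 - <<'E'
from workcell import readout, imaging
import cv2
print(readout.get_obs())
for n in ("scene","side","wrist"):
    p=imaging.camera_params(n); print(n,p)
    im=imaging.get_image(n); cv2.imwrite(f"pics/{n}0.png",cv2.cvtColor(im,cv2.COLOR_RGB2BGR))
E
```

```text
pics
{'t': 0.0, 'qpos': array([-1.89859950e-02,  4.23816952e-01,  1.63066871e+00, -2.12603716e-05,
        1.08854644e+00, -1.90238202e-02]), 'qvel': array([ 0.00041635,  0.00127938, -0.00031156, -0.0014452 , -0.00154697,
        0.00094   ]), 'joint_torque': array([ 1.28069914e-03, -5.44622147e+01, -2.73670936e+01,  6.42951974e-02,
        2.27214623e-02, -1.51321510e-04]), 'ee_pos': array([6.24471879e+02, 3.86669211e-02, 2.21924952e+02]), 'orientation': array([-2.22066418e+00, -2.22077011e+00,  1.58893935e-03]), 'ft_force': array([-0.2056811 ,  0.395491  , -0.44740979]), 'moment': array([-0.002002  , -0.03671868, -0.02150768]), 'width': 87.62457368565397}
scene {'fx': 408.4899363111503, 'fy': 408.4899363111503, 'cx': 255.57094960554508, 'cy': 191.72620576146005, 'rvec': array([ 2.27049926, -0.72619929,  0.32197397]), 'tvec': array([-501.02537152,   36.23320839, 1135.12786496])}
side {'fx': 436.5984800426413, 'fy': 436.5984800426413, 'cx': 257.9585006508044, 'cy': 187.9707194893502, 'rvec': array([ 2.07836851, -0.5960997 ,  0.31962482]), 'tvec': array([-512.52889264,   39.93116003, 1141.6719959 ])}
wrist {'fx': 297.3186396354542, 'fy': 297.3186396354542, 'cx': 254.532181545503, 'cy': 187.82475487643157, 'T_tool_cam': array([[ 2.01857662e-04, -9.64098775e-01, -2.65543803e-01,
         7.29410441e+01],
       [ 9.99999978e-01,  1.81602441e-04,  1.00830699e-04,
         4.87739546e-01],
       [-4.89873504e-05, -2.65543818e-01,  9.64098791e-01,
        -1.62531986e+02],
       [ 0.00000000e+00,  0.00000000e+00,  0.00000000e+00,
         1.00000000e+00]])}
```

View pics/scene0.png

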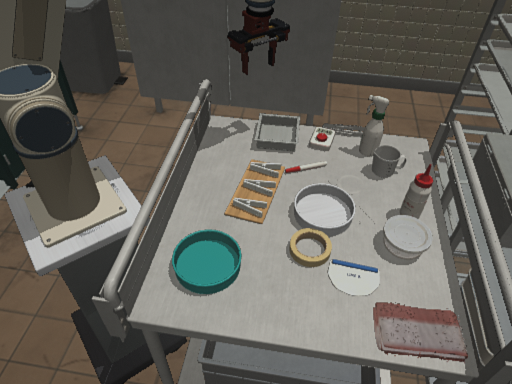

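View pics/side0.png

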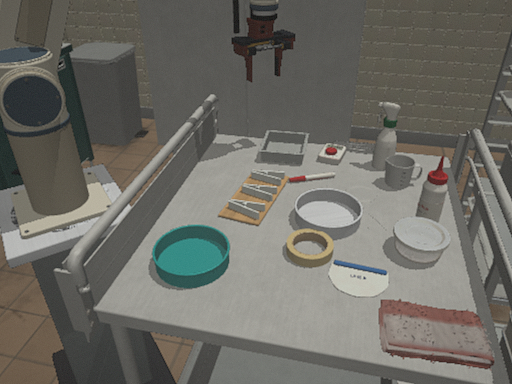

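View pics/wrist0.png

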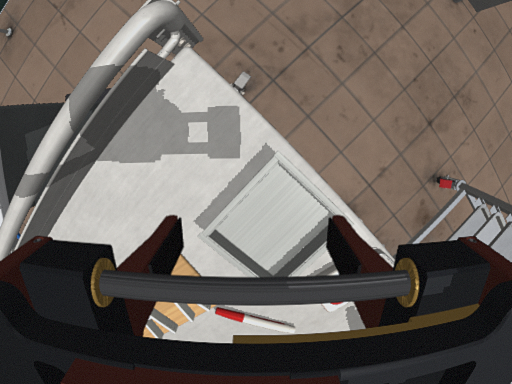

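```bash
cat > h.py <<'E'
import numpy as np, cv2
from scipy.spatial.transform import Rotation as R
from workcell import readout, imaging
P={n:imaging.camera_params(n) for n in ("scene","side","wrist")}
def ray(n,uv,obs=None):
    p=P[n]; u,v=uv
    if n=="wrist":
        a=np.array([u-p['cx'],v-p['cy']]);r=np.linalg.norm(a);th=r/p['fx']
        d=np.array([*(a/r*np.sin(th)),np.cos(th)])
        T=p['T_tool_cam']; Rw=R.from_rotvec(obs['orientation']).as_matrix()
        return Rw@T[:3,3]+obs['ee_pos'], Rw@T[:3,:3]@d
    Rm=cv2.Rodrigues(p['rvec'])[0]
    d=np.array([(u-p['cx'])/p['fx'],(v-p['cy'])/p['fy'],1])
    return -Rm.T@p['tvec'], Rm.T@d
def onz(n,uv,z,obs=None):
    o,d=ray(n,uv,obs); return o+d*(z-o[2])/d[2]
def proj(n,X):
    p=P[n]; K=np.array([[p['fx'],0,p['cx']],[0,p['fy'],p['cy']],[0,0,1.]])
    return cv2.projectPoints(np.asarray(X,float).reshape(-1,1,3),p['rvec'],p['tvec'],K,None)[0].reshape(-1,2)
def wproj(X,obs):
    p=P["wrist"];T=p['T_tool_cam'];Rw=R.from_rotvec(obs['orientation']).as_matrix()
    Xc=T[:3,:3].T@(Rw.T@(np.asarray(X)-obs['ee_pos'])-T[:3,3]); th=np.arctan2(np.hypot(Xc[0],Xc[1]),Xc[2]); ph=np.arctan2(Xc[1],Xc[0])
    return p['cx']+p['fx']*th*np.cos(ph), p['cy']+p['fx']*th*np.sin(ph)
E
python3 - <<'E'
from h import *
np.set_printoptions(precision=1,suppress=True)
print(R.from_rotvec(readout.get_obs()['orientation']).as_matrix())
for n in("scene","side"): print(n,ray(n,(256,192)))
print("tin",onz("scene",(324,205),40),onz("side",(329,211),40))
print("board",[onz("scene",q,8) for q in((257,161),(285,167),(262,220),(227,210))])
print("pan",onz("scene",(277,132),39),onz("side",(285,147),39))
print("tape",onz("scene",(311,246),25))
print("pen",onz("scene",(287,171),8),onz("scene",(326,164),8))
for n,c in (("scene",(215,150,340,230)),("side",(210,155,340,230)),("scene",(240,105,340,160)),("scene",(280,170,370,240))):
    im=cv2.imread(f"pics/{n}0.png")[c[1]:c[3],c[0]:c[2]]
    cv2.imwrite(f"pics/crop_{n}_{c[0]}.png",cv2.resize(im,None,fx=6,fy=6,interpolation=cv2.INTER_CUBIC))
E
```

```text
[[-0.  1. -0.]
 [ 1.  0.  0.]
 [ 0. -0. -1.]]
scene (array([ -59.2, -912. ,  840. ]), array([ 0.4,  0.6, -0.7]))
side (array([  -58. , -1067.5,   651.8]), array([ 0.4,  0.7, -0.6]))
tin [ 538.4 -422.9   40. ] [ 529.8 -439.4   40. ]
board [array([ 518.5, -145.5,    8. ]), array([ 572.4, -216.9,    8. ]), array([ 387.7, -348.3,    8. ]), array([ 330.5, -264.1,    8. ])]
pan [634.1 -95.5  39. ] [ 630.3 -112.1   39. ]
tape [ 427.7 -498.5   25. ]
pen [ 566.  -234.6    8. ] [ 685.5 -278.5    8. ]
```

View pics/crop_scene_215.png

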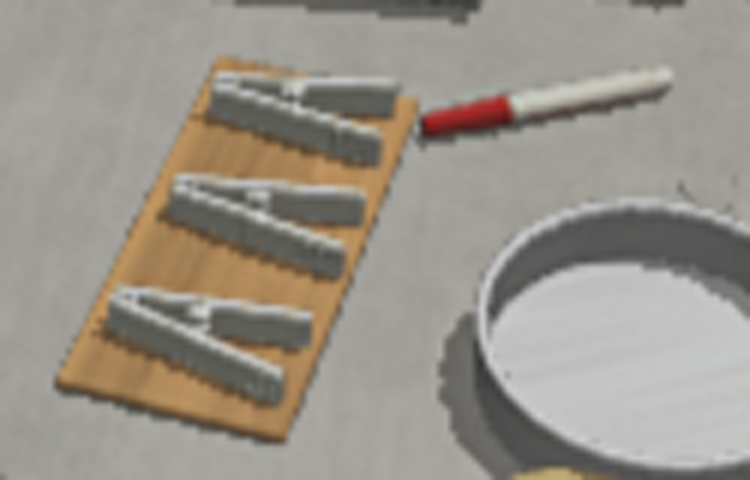

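View pics/crop_side_210.png

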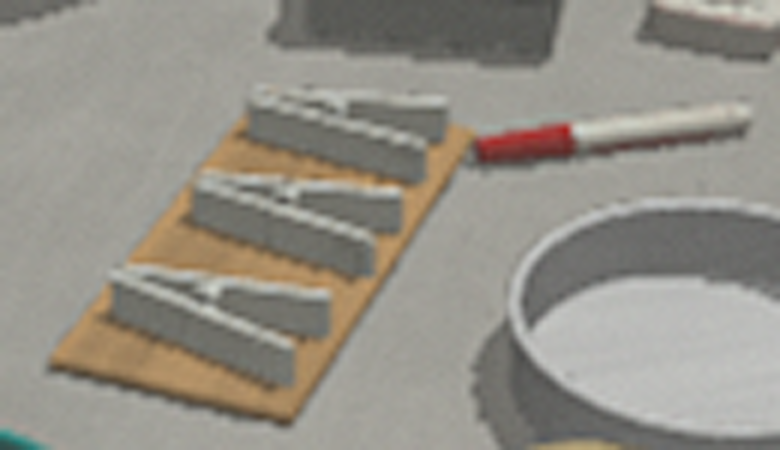

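View pics/crop_scene_240.png

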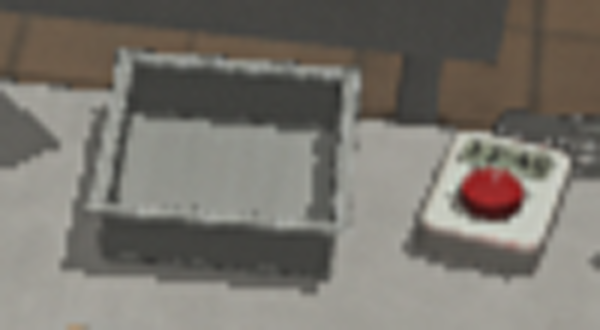

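View pics/crop_scene_280.png

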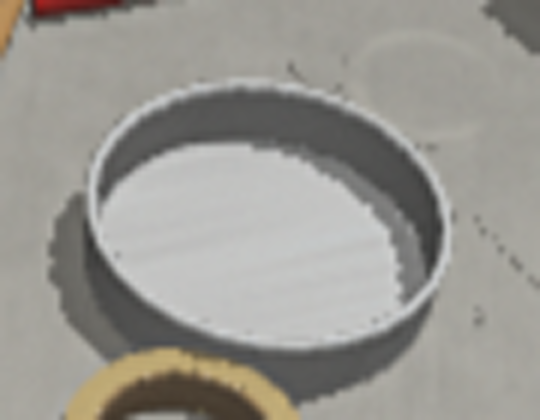

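Board at roughly (452, −244), its y axis about 36° from world x; tin near (534, −430); pan near (632, −104). Next I go above the board for a wrist view.

Emit:
{"name": "carry_out", "arguments": {
  "rows": [
    [[-0.03,-0.0215,-0.01],[0,0,0],0],
    [[-0.03,-0.0215,-0.01],[0,0,0],0],
    [[-0.03,-0.0215,-0.01],[0,0,0],0],
    [[-0.03,-0.0215,-0.01],[0,0,0],0],
    [[-0.03,-0.0215,-0.01],[0,0,0],0],
    [[-0.03,-0.0215,-0.01],[0,0,0],0],
    [[-0.03,-0.0215,-0.01],[0,0,0],0],
    [[-0.03,-0.0215,-0.01],[0,0,0],0],
    [[0,0,0],[0,0,-0.105],0],
    [[0,0,0],[0,0,-0.105],0],
    [[0,0,0],[0,0,-0.105],0],
    [[0,0,0],[0,0,-0.105],0]
  ]
}}

```text
t: 1.15
ee_pos: [452.5, -240.3, 302.6]
orientation: [-1.704, -2.639, 0.0]
ft_force: [0.3, -0.1, 0.5]
width: 88.5
```

Emit:
{"name": "carry_out", "arguments": {
  "rows": [
    [[0,0,0],[0,0,-0.105],0],
    [[0,0,0],[0,0,-0.105],0],
    [[0,0,0],[0,0,0],0],
    [[0,0,0],[0,0,0],0]
  ]
}}

```text
t: 1.48
ee_pos: [452.9, -239.9, 302.5]
orientation: [-1.428, -2.798, -0.0]
ft_force: [-0.1, 0.9, -0.4]
width: 87.6
```

Run:
```python
from h import *
o=readout.get_obs(); print(o)
im=imaging.get_image("wrist"); cv2.imwrite("pics/wrist1.png",cv2.cvtColor(im,cv2.COLOR_RGB2BGR))
print(R.from_rotvec(o['orientation']).as_matrix().round(3))
```

```text
{'t': 1.4833, 'qpos': array([-5.10411542e-01,  1.66177136e-01,  1.79350512e+00,  2.96406739e-06,
        1.18220593e+00, -1.13730751e+00]), 'qvel': array([-0.00093693, -0.00090754, -0.00146957, -0.00052863,  0.00066425,
        0.01903241]), 'joint_torque': array([-3.21261899e-02, -4.00492036e+01, -2.91289616e+01,  9.19235550e-03,
        7.56675401e-02, -3.72417904e-01]), 'ee_pos': array([ 452.87174177, -239.92324004,  302.53209728]), 'orientation': array([-1.42811122e+00, -2.79790064e+00, -2.21533169e-05]), 'ft_force': array([-0.08273727,  0.93829056, -0.37629516]), 'moment': array([ 0.02829581, -0.01536942, -0.0191618 ]), 'width': 87.58990479426451}
[[-0.587  0.81  -0.   ]
 [ 0.81   0.587  0.   ]
 [ 0.    -0.    -1.   ]]
```

View pics/wrist1.png

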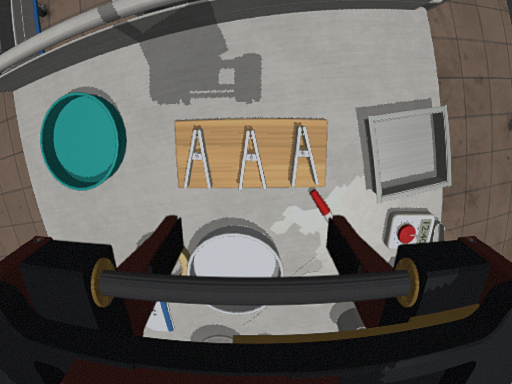

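Clear view: the board runs from (176,120) to (327,187), three clips have pivots at about (197,157), (251,157), (302,155), the pan is at about (408,150) and the tin at about (236,263), partly hidden. Now measure by masks.

Run:
```python
from h import *
np.set_printoptions(precision=1,suppress=True)
o=dict(ee_pos=np.array([452.87,-239.92,302.53]),orientation=np.array([-1.42811,-2.7979,0]))
im=cv2.imread("pics/wrist1.png"); hsv=cv2.cvtColor(im,cv2.COLOR_BGR2HSV)
m=cv2.inRange(hsv,(8,70,90),(25,255,255)); m[:, :165]=0;m[:,340:]=0;m[205:]=0;m[:105]=0
m=cv2.morphologyEx(m,cv2.MORPH_CLOSE,np.ones((15,15)))
cs,_=cv2.findContours(m,cv2.RETR_EXTERNAL,cv2.CHAIN_APPROX_NONE);c=max(cs,key=cv2.contourArea)
pts=np.array([onz("wrist",q,8,o)[:2] for q in c[:,0].astype(float)])
r=cv2.minAreaRect(pts.astype(np.float32)); print("board",r)
# board frame from fit
cen=np.array(r[0]); box=cv2.boxPoints(r)
e=[box[1]-box[0],box[2]-box[1]]; L=max(e,key=np.linalg.norm); by=L/np.linalg.norm(L); by=by if by[0]>0 else -by
bx=np.array([by[1],-by[0]]); print("by deg",np.degrees(np.arctan2(by[1],by[0])),bx)
w=cv2.inRange(hsv,(0,0,150),(180,60,255))
ins=np.zeros_like(m); cv2.drawContours(ins,[cv2.convexHull(c)],-1,255,-1); w&=ins
n,lab,st,ce=cv2.connectedComponentsWithStats(w)
vis=cv2.resize(im[100:210,160:345],None,fx=4,fy=4,interpolation=cv2.INTER_CUBIC)
cv2.imwrite("pics/crop_w1.png",vis)
vis[cv2.resize(w[100:210,160:345],None,fx=4,fy=4,interpolation=cv2.INTER_NEAREST)>0]=(0,0,255); cv2.imwrite("pics/mask_w1.png",vis)
for i in range(1,n):
    if st[i,4]<60: continue
    vv,uu=np.where(lab==i)
    q=np.array([onz("wrist",(a,b),30,o)[:2] for a,b in zip(uu,vv)])-cen
    Y=q@by;X=q@bx
    print("clip",st[i],"x",X.min(),X.max(),"y",Y.min(),Y.max())
    for lo,hi in((-60,-20),(-20,0),(0,10),(10,20),(20,30),(30,40),(40,60)):
        s=(X>lo)&(X<hi)
        if s.any(): print("  ",lo,hi,Y[s].min(),Y[s].max(),(Y[s].min()+Y[s].max())/2)
```

```text
board ((446.9422912597656, -241.08258056640625), (238.0732879638672, 109.10880279541016), 36.4346809387207)
by deg 36.434673 [ 0.6 -0.8]
clip [289 127  30  61 419] x -42.28024650138948 48.97208957691544 y 58.20854166758742 103.13997838103755
   -60 -20 68.92244669832733 85.5526330238009 77.2375398610641
   -20 0 66.34225860964919 92.16927233098657 79.25576547031788
   0 10 66.36916766240338 93.98798341934263 80.178575540873
   10 20 65.11751554438334 97.45823472277675 81.28787513358004
   20 30 63.853006293573806 99.37884401482441 81.6159251541991
   30 40 62.60138133768439 102.99458922190122 82.79798527979281
   40 60 58.20854166758742 103.13997838103755 80.67426002431249
clip [184 130  27  58 420] x -39.63577317632671 47.879503383253976 y -103.31449026489992 -62.26611886384403
   -60 -20 -88.3624891588344 -71.5468644243479 -79.95467679159115
   -20 0 -92.40790337189927 -69.17266900350832 -80.7902861877038
   0 10 -96.1148091084422 -67.90456055813699 -82.0096848332896
   10 20 -98.23601909103752 -65.64985401216899 -81.94293655160325
   20 30 -98.82527682769059 -64.4667999346447 -81.64603838116764
   30 40 -102.74672736053496 -63.5109428976883 -83.12883512911164
   40 60 -103.31449026489992 -62.26611886384403 -82.79030456437198
clip [239 130  27  58 410] x -37.69650139160435 48.628256524279855 y -17.875394125851095 21.58269977197606
   -60 -20 -7.685106258622755 7.041006425857277 -0.3220499163827393
   -20 0 -9.447666491273592 11.28136196359436 0.916847736160384
   0 10 -12.591977788710022 14.18115719850083 0.7945897048954045
   10 20 -14.250467982564667 15.62726977352555 0.6884008954804415
   20 30 -14.457349245183945 18.580889351418218 2.0617700531171366
   30 40 -16.154234602220853 20.073043511231536 1.959404454505341
   40 60 -17.875394125851095 21.58269977197606 1.8536528230624825
```

View pics/mask_w1.png

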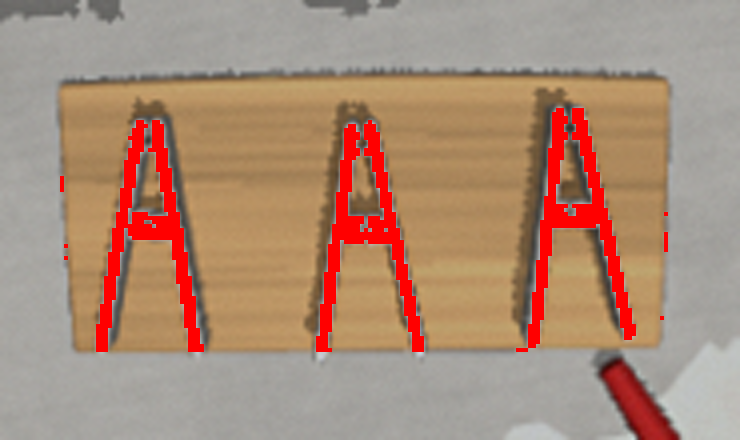

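View pics/crop_w1.png

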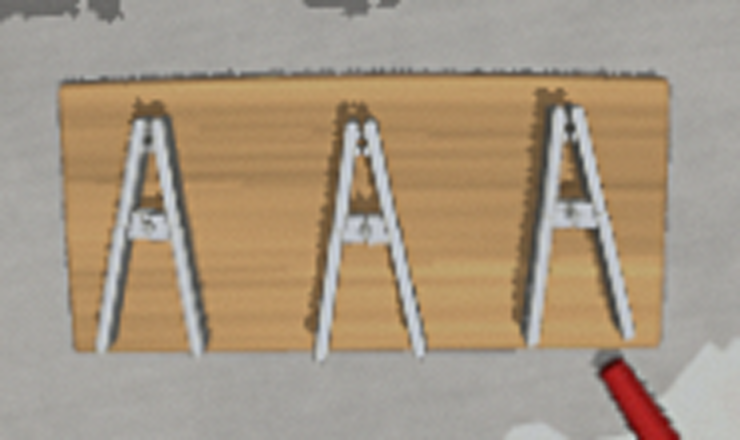

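Run:
```python
from h import *
o=dict(ee_pos=np.array([452.87,-239.92,302.53]),orientation=np.array([-1.42811,-2.7979,0]))
im=cv2.imread("pics/wrist1.png")
cv2.imwrite("pics/c_pan.png",cv2.resize(im[85:215,350:470],None,fx=4.5,fy=4.5,interpolation=cv2.INTER_CUBIC))
for n,c in (("scene",(285,175,365,245)),("side",(285,180,370,245))):
    i2=cv2.imread(f"pics/{n}0.png")[c[1]:c[3],c[0]:c[2]]
    cv2.imwrite(f"pics/c_tin_{n}.png",cv2.resize(i2,None,fx=7,fy=7,interpolation=cv2.INTER_CUBIC))
cv2.imwrite("pics/c_tin_w.png",cv2.resize(im[205:325,160:330],None,fx=4.5,fy=4.5,interpolation=cv2.INTER_CUBIC))
```

```text
(no output)
```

View pics/c_pan.png

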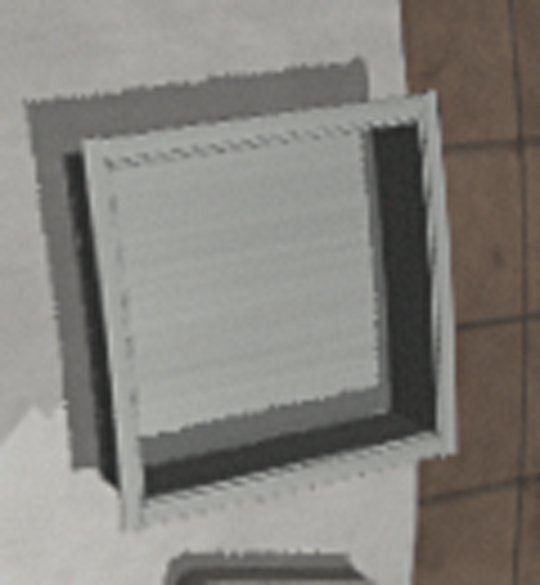

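View pics/c_tin_scene.png

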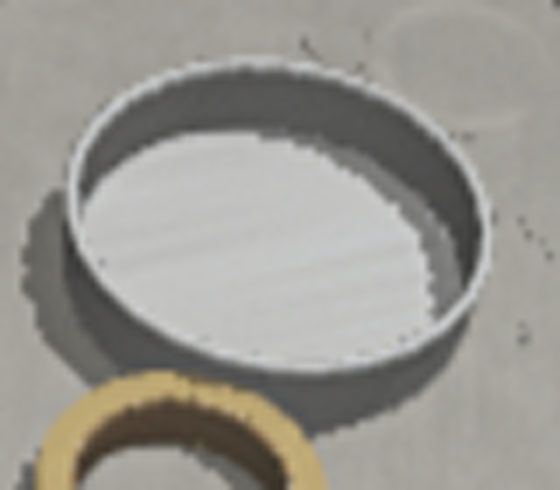

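View pics/c_tin_side.png

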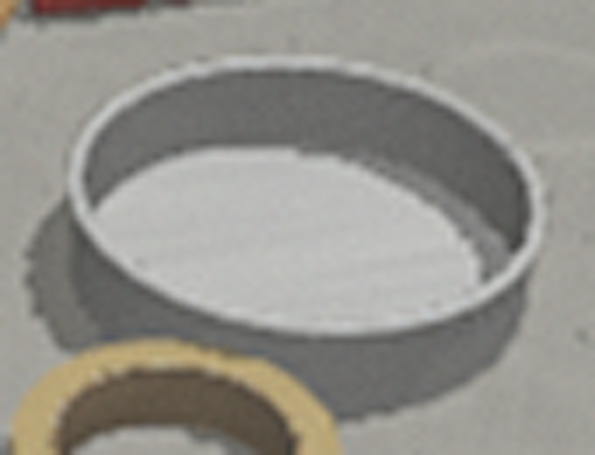

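View pics/c_tin_w.png

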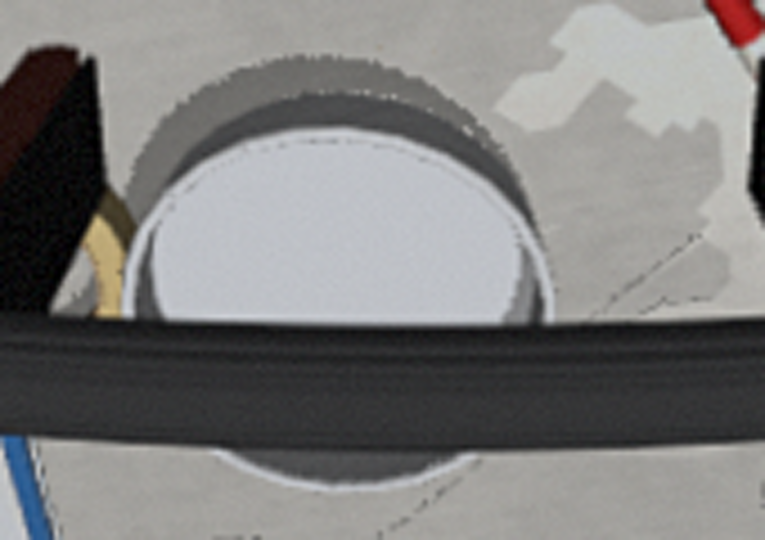

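Run:
```python
from h import *
np.set_printoptions(precision=1,suppress=True)
from scipy.optimize import least_squares
o=dict(ee_pos=np.array([452.87,-239.92,302.53]),orientation=np.array([-1.42811,-2.7979,0]))
def circ(p):
    f=least_squares(lambda t:np.hypot(*(p-t[:2]).T)-t[2],[530,-430,80]);return f.x,np.abs(f.fun).max()
S=np.array([(68,185),(120,100),(250,58),(400,95),(490,230),(430,335),(310,373),(180,330),(100,260)])/7.+(285,175)-.43
D=np.array([(68,185),(130,95),(290,55),(440,95),(545,215),(470,310),(350,337),(200,300),(100,235)])/7.+(285,180)-.43
W=np.array([(122,290),(190,175),(340,127),(480,180),(552,290),(350,490),(230,455)])/4.5+(160,205)-.4
for n,A in(("scene",S),("side",D),("wrist",W)):
    print(n,circ(np.array([onz(n,q,40,o)[:2] for q in A])))
A=np.array([(85,142),(435,93),(455,452),(125,530)])/4.5+(350,85)-.4
c=np.array([onz("wrist",q,39,o)[:2] for q in A]);print(c)
for i in range(4):
    d=c[(i+1)%4]-c[i];print(np.linalg.norm(d),np.degrees(np.arctan2(d[1],d[0])))
print("pan c",c.mean(0))
B=np.array([(124,55),(357,70),(345,230),(92,210)])/6.+(240,105)-.4
print(np.array([onz("scene",q,39)[:2] for q in B]),np.array([onz("scene",q,39)[:2] for q in B]).mean(0))
cen=np.array([446.94,-241.08]);a=np.radians(36.43);by=np.array([np.cos(a),np.sin(a)]);bx=np.array([by[1],-by[0]])
for k,(x,y) in dict(left=(35.5,82.5),middle=(39,2),right=(37,-82.5)).items(): print(k,cen+x*bx+y*by)
t=np.array([onz("wrist",q,5,o)[:2] for q in ((310,190),(330,221))]); print("pen",t,(t-cen)@bx,(t-cen)@by)
```

```text
scene (array([ 543.6, -420.7,   80.6]), np.float64(3.5486658583885884))
side (array([ 542. , -423.5,   81.3]), np.float64(3.0128556502610024))
wrist (array([ 542.6, -419.6,   80.3]), np.float64(1.661228331262251))
[[ 552.2  -86.3]
 [ 651.8   22.4]
 [ 753.5  -71.1]
 [ 653.1 -179.9]]
147.5256712073902 47.50399184763265
138.13900048851832 -42.61723279428104
148.01602688224034 -132.69365553525765
137.63031677103297 137.17854806461273
pan c [652.6 -78.7]
[[ 650.2   17.7]
 [ 750.2  -68.7]
 [ 651.4 -176.1]
 [ 552.2  -87.1]] [651.  -78.5]
left [ 534.4 -220.7]
middle [ 471.7 -271.3]
right [ 402.5 -319.8]
pen [[ 560.4 -233.3]
 [ 623.4 -255.4]] [ 61.1 116.3] [ 95.9 133.5]
```

Measurements agree: three views put the tin at (542.7, −421), r ≈ 80.5, and two put the pan at (652, −78.6), 148 × 138 mm, long axis at 47.5°. The board fits 238 × 109 mm. Right clip first.

Emit:
{"name": "carry_out", "arguments": {
  "rows": [
    [[-0.0117,-0.0292,0],[0,0,0],0.32],
    [[-0.0117,-0.0292,0],[0,0,0],0.32],
    [[-0.0117,-0.0292,0],[0,0,0],0.32],
    [[0,0,0.04],[0,0,0],0.32],
    [[0,0,0.04],[0,0,0],0.32],
    [[0,0,0.04],[0,0,0],0.32],
    [[0,0,0.04],[0,0,0],0.32],
    [[0,0,0.04],[0,0,0],0.32],
    [[0,0,0.04],[0,0,0],0.32],
    [[0,0,0],[0,0,0],0.32],
    [[0,0,0],[0,0,0],0.32]
  ]
}}

```text
t: 2.45
ee_pos: [401.6, -318.8, 61.1]
orientation: [-1.424, -2.794, -0.002]
ft_force: [0.6, 0.2, 0.4]
width: 59.6
```

Run:
```python
from h import *
o=readout.get_obs(); print(o['ee_pos'],o['width'],o['ft_force'])
im=imaging.get_image("wrist"); cv2.imwrite("pics/wrist2.png",cv2.cvtColor(im,cv2.COLOR_RGB2BGR))
```

```text
[ 401.55698345 -318.82284261   61.10742801] 59.600036821829306 [0.64514749 0.2384814  0.43342856]
```

View pics/wrist2.png

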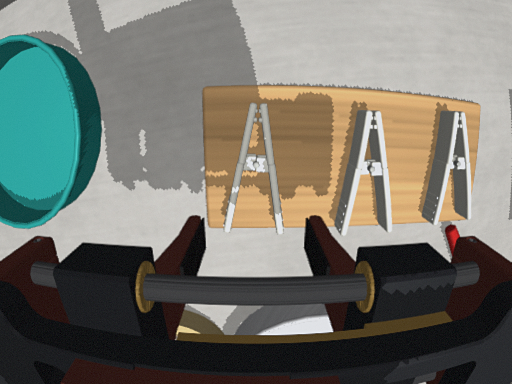

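```bash
cat >> h.py <<'E'
def tool(n,uv,z,o):
    X=onz(n,uv,z,o); return (R.from_rotvec(o['orientation']).as_matrix().T@(X-o['ee_pos'])).round(1)
E
python3 - <<'E'
from h import *
o=readout.get_obs()
for q in ((229,231),(280,231),(257,164),(259,105)): print(q,tool("wrist",q,30,o))
E
```

```text
(229, 231) [-13.6 -17.7  33.3]
(280, 231) [-13.5  19.   33.3]
(257, 164) [35.2  2.3 33.3]
(259, 105) [74.5  3.5 33.3]
```

Emit:
{"name": "carry_out", "arguments": {
  "rows": [
    [[0,0.001,0.025],[0,0,0.033],0.32],
    [[0,0,0.02],[0,0,0],0.32],
    [[0,0,0.005],[0,0,0],0.32],
    [[0,0,0],[0,0,0],0.32]
  ]
}}

```text
t: 2.83
ee_pos: [404.6, -320.1, 14.4]
orientation: [1.469, 2.774, -0.001]
ft_force: [-0.8, -0.7, 1.0]
width: 59.8
```

Emit:
{"name": "carry_out", "arguments": {
  "rows": [
    [[0,0,0],[0,0,0],0.45],
    [[0,0,0],[0,0,0],0.6],
    [[0,0,0],[0,0,0],0.7],
    [[0,0,0],[0,0,0],0.7],
    [[0,0,0],[0,0,0],0.7],
    [[0,0,0],[0,0,0],0.7],
    [[0,0,0],[0,0,0],0.7],
    [[0,0,0],[0,0,0],0.7]
  ]
}}

```text
t: 3.5
ee_pos: [405.0, -320.6, 14.3]
orientation: [1.468, 2.773, -0.001]
ft_force: [-0.3, -0.3, 9.5]
width: 26.7
```

Emit:
{"name": "carry_out", "arguments": {
  "rows": [
    [[0,0,0],[0,0,0],0.8],
    [[0,0,0],[0,0,0],0.9],
    [[0,0,0],[0,0,0],1],
    [[0,0,0],[0,0,0],1],
    [[0,0,0],[0,0,0],1]
  ]
}}

```text
t: 3.92
ee_pos: [405.0, -320.7, 14.3]
orientation: [1.468, 2.773, -0.001]
ft_force: [-0.5, -1.3, 9.5]
width: 25.3
```

Run:
```python
from h import *
o=readout.get_obs(); print(o['ee_pos'],o['width'],o['ft_force'],o['moment'])
im=imaging.get_image("wrist"); cv2.imwrite("pics/wrist3.png",cv2.cvtColor(im,cv2.COLOR_RGB2BGR))
```

```text
[ 405.02905152 -320.65478531   14.30282136] 25.264194727328007 [-0.46633555 -1.25747679  9.52075107] [-0.14291977  0.08143167  0.09410897]
```

View pics/wrist3.png

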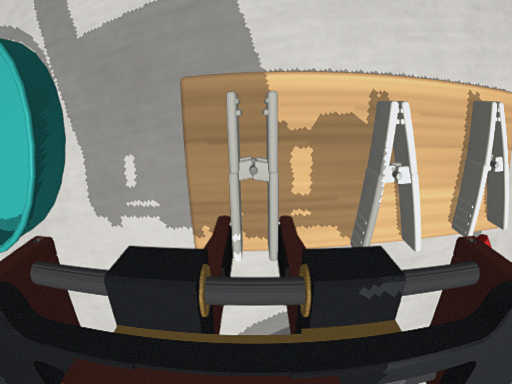

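Right clip closes from 38 to 25 mm: tired, so it goes in the tin. Lifting and carrying it over.

Emit:
{"name": "carry_out", "arguments": {
  "rows": [
    [[0,0,-0.015],[0,0,0],1],
    [[0,0,-0.025],[0,0,0],1],
    [[0,0,-0.03],[0,0,0],1],
    [[-0.0365,0.0063,0],[0,0,0],1],
    [[-0.0365,0.0063,0],[0,0,0],1],
    [[-0.0365,0.0063,0],[0,0,0],1],
    [[-0.0365,0.0063,0],[0,0,0],1],
    [[-0.0365,0.0063,0],[0,0,0],1],
    [[0,0,0],[0,0,0],1],
    [[0,0,0],[0,0,0],1]
  ]
}}

```text
t: 4.8
ee_pos: [533.1, -453.5, 82.7]
orientation: [1.47, 2.775, -0.0]
ft_force: [-0.7, 0.0, -1.0]
width: 25.2
```

Run:
```python
from h import *
o=readout.get_obs(); print(o['ee_pos'],o['orientation'],o['width'],o['ft_force'],o['moment'],o['qpos'])
print(wproj((542.7,-421,40),o))
for n in("wrist","scene"):
  im=imaging.get_image(n); cv2.imwrite(f"pics/{n}4.png",cv2.cvtColor(im,cv2.COLOR_RGB2BGR))
```

```text
[ 533.12677661 -453.54293708   82.68882832] [ 1.46997663e+00  2.77546861e+00 -3.22600860e-04] 25.184190155431473 [-0.71215944  0.04953845 -1.00651536] [ 0.04604915 -0.0403128   0.01460577] [-7.21917976e-01  6.91462100e-01  1.52544973e+00  7.10053273e-06
  9.23774304e-01 -1.31857631e+00]
(np.float64(290.28728574175017), np.float64(180.3999956766246))
```

View pics/wrist4.png

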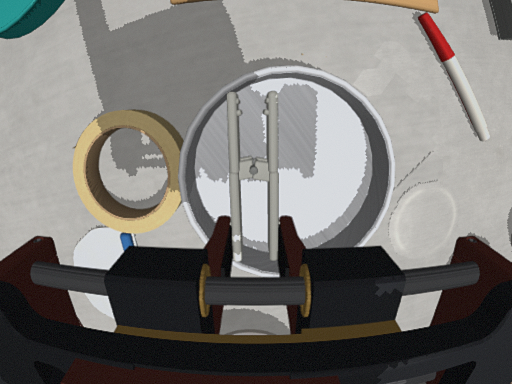

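View pics/scene4.png

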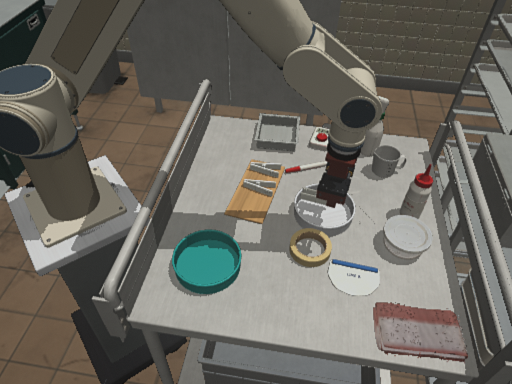

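Emit:
{"name": "carry_out", "arguments": {
  "rows": [
    [[0,0,0.03],[0,0,0],1],
    [[0,0,0.025],[0,0,0],1],
    [[0,0,0.012],[0,0,0],1],
    [[0,0,0.005],[0,0,0],1],
    [[0,0,0],[0,0,0],1],
    [[0,0,0],[0,0,0],1]
  ]
}}

```text
t: 5.4
ee_pos: [532.2, -452.3, 11.3]
orientation: [-1.47, -2.776, 0.0]
ft_force: [0.3, -0.2, -1.0]
width: 25.1
```

Emit:
{"name": "carry_out", "arguments": {
  "rows": [
    [[0,0,0],[0,0,0],0.8],
    [[0,0,0],[0,0,0],0.7],
    [[0,0,0],[0,0,0],0.6],
    [[0,0,0],[0,0,0],0.5],
    [[0,0,0],[0,0,0],0.47],
    [[0,0,0],[0,0,0],0.47],
    [[0,0,0],[0,0,0],0.47]
  ]
}}

```text
t: 5.98
ee_pos: [532.4, -452.6, 10.8]
orientation: [1.47, 2.776, -0.0]
ft_force: [-0.1, 0.0, 0.2]
width: 46.2
```

Emit:
{"name": "carry_out", "arguments": {
  "rows": [
    [[0,0,-0.01],[0,0,0],0.47],
    [[0,0,-0.03],[0,0,0],0.47],
    [[0,0,-0.035],[0,0,0],0.4],
    [[0,0,-0.035],[0,0,0],0.32]
  ]
}}

```text
t: 6.32
ee_pos: [531.9, -452.2, 121.8]
orientation: [-1.469, -2.775, -0.001]
ft_force: [0.8, -0.2, 0.4]
width: 56.2
```

Run:
```python
from h import *
o=readout.get_obs(); print(o['ee_pos'],o['orientation'],o['width'],o['ft_force'])
im=imaging.get_image("wrist"); cv2.imwrite(f"pics/wrist5.png",cv2.cvtColor(im,cv2.COLOR_RGB2BGR))
```

```text
[ 531.87952506 -452.18413435  121.84830049] [-1.46921680e+00 -2.77519312e+00 -5.78316607e-04] 56.249308903900655 [ 0.80018655 -0.238558    0.40982147]
```

View pics/wrist5.png

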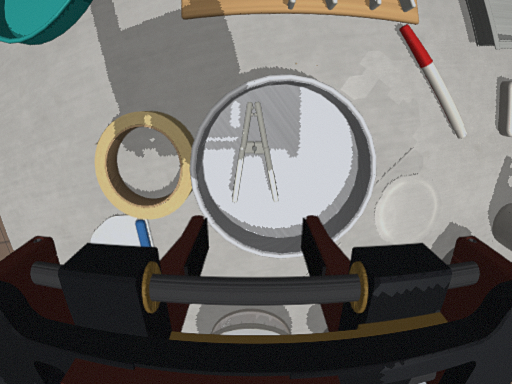

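First clip lies flat in the tin (pivot near pixel (253,148)), with the right half free. Middle clip next.

Emit:
{"name": "carry_out", "arguments": {
  "rows": [
    [[0.0367,0.0104,0],[0,0,0],0.32],
    [[0.0367,0.0104,0],[0,0,0],0.32],
    [[0.0367,0.0104,0],[0,0,0],0.32],
    [[0.0367,0.0104,0],[0,0,0],0.32],
    [[0.0367,0.0104,0],[0,0,0],0.32],
    [[0,0,0.03],[0,0,-0.06],0.32],
    [[0,0,0.03],[0,0,0],0.32],
    [[0,0,0],[0,0,0],0.32],
    [[0,0,0],[0,0,0],0.32]
  ]
}}

```text
t: 7.12
ee_pos: [471.6, -271.1, 60.3]
orientation: [-1.385, -2.817, -0.0]
ft_force: [-0.9, -0.7, -0.3]
width: 59.6
```

Run:
```python
from h import *
o=readout.get_obs(); print(o['ee_pos'],o['orientation'],o['width'],o['ft_force'])
im=imaging.get_image("wrist"); cv2.imwrite(f"pics/wrist6.png",cv2.cvtColor(im,cv2.COLOR_RGB2BGR))
np.save("o6.npy",np.r_[o['ee_pos'],o['orientation']])
```

```text
[ 471.5687149  -271.12258651   60.32331653] [-1.38508003e+00 -2.81692676e+00 -3.55292393e-04] 59.573368572380744 [-0.93041609 -0.65987317 -0.28043443]
```

View pics/wrist6.png

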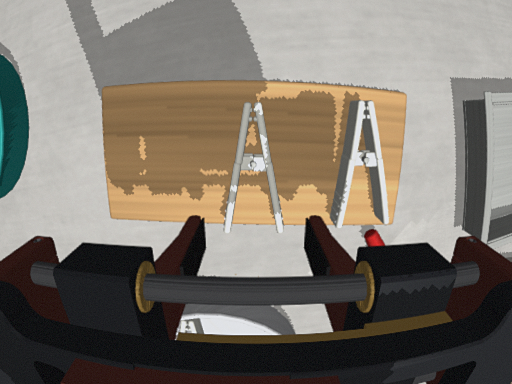

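Run:
```python
from h import *
o=readout.get_obs()
for q in ((228,231),(280,230),(254,163),(253,104)): print(q,tool("wrist",q,30,o))
for q in ((340,223),(386,220),(366,158),(366,101),(368,232)): print(q,tool("wrist",q,30,o), onz("wrist",q,30,o))
```

```text
(228, 231) [-12.7 -18.2  31.4]
(280, 230) [-11.9  18.8  31.4]
(254, 163) [36.2  0.3 31.4]
(253, 104) [75.1 -0.4 31.4]
(340, 223) [-7.2 62.5 31.4] [ 526.46736052 -239.52088765   30.        ]
(386, 220) [-5.9 99.5 31.4] [ 554.9467983  -215.90836206   30.        ]
(366, 158) [40.6 77.8 31.4] [ 509.42909921 -192.27034988   30.        ]
(366, 101) [79.8 75.7 31.4] [ 483.80867978 -162.44615981   30.        ]
(368, 232) [-15.2  85.7  31.4] [ 549.70728872 -231.64341279   30.        ]
```

Aligned: the pivot is 36 mm ahead and centred within 0.5 mm. Down and squeeze.

Emit:
{"name": "carry_out", "arguments": {
  "rows": [
    [[0,0,0.025],[0,0,0],0.32],
    [[0,0,0.017],[0,0,0],0.32],
    [[0,0,0.004],[0,0,0],0.32],
    [[0,0,0],[0,0,0],0.4],
    [[0,0,0],[0,0,0],0.5],
    [[0,0,0],[0,0,0],0.55],
    [[0,0,0],[0,0,0],0.6],
    [[0,0,0],[0,0,0],0.65],
    [[0,0,0],[0,0,0],0.7],
    [[0,0,0],[0,0,0],0.7],
    [[0,0,0],[0,0,0],0.7]
  ]
}}

```text
t: 8.08
ee_pos: [473.2, -272.4, 16.1]
orientation: [1.385, 2.817, -0.001]
ft_force: [-0.7, -1.6, 7.9]
width: 41.0
```

Emit:
{"name": "carry_out", "arguments": {
  "rows": [
    [[0,0,0],[0,0,0],0.85],
    [[0,0,0],[0,0,0],1],
    [[0,0,0],[0,0,0],1],
    [[0,0,0],[0,0,0],1]
  ]
}}

```text
t: 8.42
ee_pos: [473.2, -272.4, 16.1]
orientation: [1.385, 2.817, -0.001]
ft_force: [-1.0, -0.8, 7.8]
width: 41.3
```

Run:
```python
from h import *
o=readout.get_obs(); print(o['ee_pos'],o['orientation'],o['width'],o['ft_force'],o['moment'])
im=imaging.get_image("wrist"); cv2.imwrite(f"pics/wrist7.png",cv2.cvtColor(im,cv2.COLOR_RGB2BGR))
```

```text
[ 473.2026773  -272.3625466    16.06540065] [ 1.38473197e+00  2.81695261e+00 -6.19206198e-04] 41.29392611996357 [-1.04056425 -0.78945254  7.81817694] [-0.21154816  0.1362281  -0.0412355 ]
```

View pics/wrist7.png

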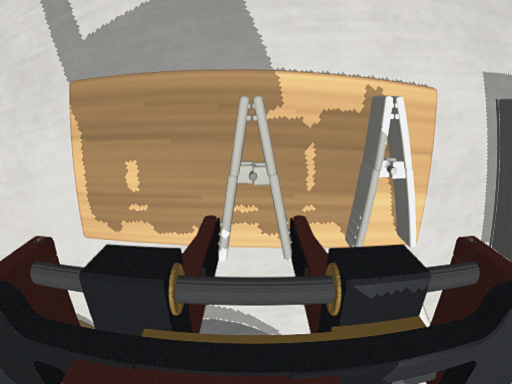

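Middle clip stalls at 41 mm under full grip: firm, so it goes in the pan.

Emit:
{"name": "carry_out", "arguments": {
  "rows": [
    [[0,0,-0.015],[0,0,0],1],
    [[0,0,-0.03],[0,0,0],1],
    [[0,0,-0.035],[0,0,0],1],
    [[0.0012,0.0345,0],[0,0,0],1],
    [[0.0012,0.0345,0],[0,0,0],1],
    [[0.0012,0.0345,0],[0,0,0],1],
    [[0.0012,0.0345,0],[0,0,0],1],
    [[0.0012,0.0345,0],[0,0,0],1],
    [[0.0012,0.0345,0],[0,0,0],1],
    [[0.0012,0.0345,0],[0,0,-0.0865],1],
    [[0,0,0],[0,0,-0.0865],1],
    [[0,0,0],[0,0,0],1]
  ]
}}

```text
t: 9.47
ee_pos: [659.5, -115.8, 94.9]
orientation: [1.128, 2.931, 0.0]
ft_force: [0.6, -0.3, -0.5]
width: 40.7
```

Emit:
{"name": "carry_out", "arguments": {
  "rows": [
    [[0,0,0],[0,0,0],1],
    [[0,0,0],[0,0,0],1]
  ]
}}

```text
t: 9.63
ee_pos: [657.3, -117.9, 94.6]
orientation: [-1.141, -2.926, 0.0]
ft_force: [-0.0, -0.3, -0.5]
width: 40.9
```

Run:
```python
from h import *
o=readout.get_obs(); print(o['ee_pos'],o['orientation'],o['width'],o['ft_force'],o['qpos'])
im=imaging.get_image("wrist"); im=cv2.cvtColor(im,cv2.COLOR_RGB2BGR)
cv2.imwrite(f"pics/wrist8.png",im)
Rw=R.from_rotvec(o['orientation']).as_matrix(); print("delta tool to target",Rw.T@(np.array([659.0,-118.3,o['ee_pos'][2]])-o['ee_pos']))
print("y ang",np.degrees(np.arctan2(Rw[1,1],Rw[0,1])))
```

```text
[ 657.30332127 -117.89871434   94.61331152] [-1.14141432e+00 -2.92588380e+00  4.09330090e-04] 40.924275460799905 [-0.02615437 -0.30770492 -0.46375496] [-1.95259458e-01  6.36969813e-01  1.60069161e+00 -1.13492345e-04
  9.04914372e-01 -1.02208384e+00]
delta tool to target [-1.5202061   0.85365062 -0.00170716]
y ang 47.37758055911064
```

View pics/wrist8.png

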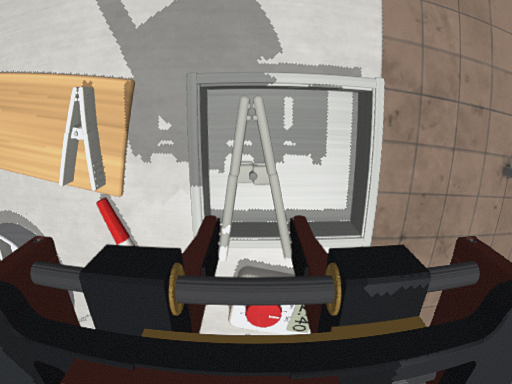

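Run:
```python
from h import *
o=readout.get_obs()
for q in ((188,73),(383,79),(372,244),(193,240),(205,150),(373,150)): print(q,tool("wrist",q,39,o))
```

```text
(188, 73) [ 99.6 -48.1  55.8]
(383, 79) [99.  99.3 55.7]
(372, 244) [-37.8 101.9  55.6]
(193, 240) [-32.1 -49.9  55.7]
(205, 150) [ 41.6 -36.3  55.7]
(373, 150) [43.  93.  55.7]
```

Pan edges seen from here agree with the earlier fix within 1 mm. Lowering.

Emit:
{"name": "carry_out", "arguments": {
  "rows": [
    [[-0.001,0.001,0.025],[0,0,0],1],
    [[0,0,0.025],[0,0,0],1],
    [[0,0,0.02],[0,0,0],1],
    [[0,0,0.008],[0,0,0],1],
    [[0,0,0.004],[0,0,0],1],
    [[0,0,0],[0,0,0],1],
    [[0,0,0],[0,0,0],1]
  ]
}}

```text
t: 10.27
ee_pos: [660.3, -117.9, 13.7]
orientation: [1.138, 2.927, 0.0]
ft_force: [0.1, -0.4, -0.7]
width: 40.9
```

Emit:
{"name": "carry_out", "arguments": {
  "rows": [
    [[0,0,0],[0,0,0],0.5],
    [[0,0,0],[0,0,0],0.47],
    [[0,0,0],[0,0,0],0.46],
    [[0,0,0],[0,0,0],0.46],
    [[0,0,0],[0,0,0],0.46]
  ]
}}

```text
t: 10.68
ee_pos: [659.9, -117.3, 13.1]
orientation: [1.137, 2.928, 0.0]
ft_force: [-0.1, -0.3, 0.4]
width: 47.3
```

Emit:
{"name": "carry_out", "arguments": {
  "rows": [
    [[0,0,-0.01],[0,0,0],0.46],
    [[0,0,-0.03],[0,0,0],0.46],
    [[0,0,-0.03],[0,0,0],0.4],
    [[0,0,-0.03],[0,0,0],0.32],
    [[0,0,0],[0,0,0],0.32]
  ]
}}

```text
t: 11.1
ee_pos: [663.6, -118.1, 119.8]
orientation: [1.134, 2.919, 0.003]
ft_force: [1.6, -0.4, 0.4]
width: 59.2
```

Run:
```python
from h import *
o=readout.get_obs(); print(o['ee_pos'],o['orientation'],o['width'],o['ft_force'])
im=imaging.get_image("wrist"); cv2.imwrite(f"pics/wrist9.png",cv2.cvtColor(im,cv2.COLOR_RGB2BGR))
```

```text
[ 663.63660274 -118.09008549  119.83345547] [1.13350990e+00 2.91926460e+00 2.80425087e-03] 59.2202332843639 [ 1.57489317 -0.40961751  0.43459475]
```

View pics/wrist9.png

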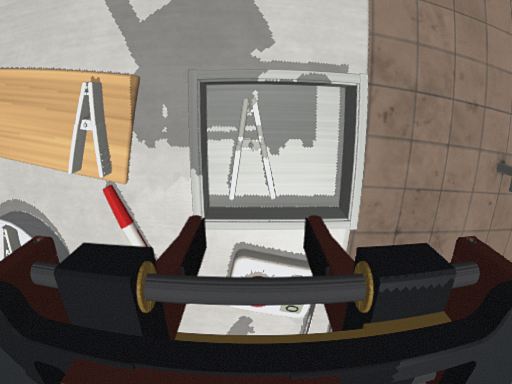

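Emit:
{"name": "carry_out", "arguments": {
  "rows": [
    [[0.0046,-0.0322,0],[0,0,0],0.32],
    [[0.0046,-0.0322,0],[0,0,0],0.32],
    [[0.0046,-0.0322,0],[0,0,0],0.32],
    [[0.0046,-0.0322,0],[0,0,0],0.32],
    [[0.0046,-0.0322,0],[0,0,0],0.32],
    [[0,0,0.025],[0,0,0.105],0.32],
    [[0,0,0.025],[0,0,0],0.32],
    [[0,0,0],[0,0,0],0.32],
    [[0,0,0],[0,0,0],0.32]
  ]
}}

```text
t: 11.9
ee_pos: [532.6, -220.1, 61.3]
orientation: [-1.287, -2.861, 0.0]
ft_force: [0.2, 0.5, 0.1]
width: 59.7
```

Run:
```python
from h import *
o=readout.get_obs(); print(o['ee_pos'],o['orientation'],o['width'],o['ft_force'])
im=imaging.get_image("wrist"); cv2.imwrite(f"pics/wrist10.png",cv2.cvtColor(im,cv2.COLOR_RGB2BGR))
```

```text
[ 532.57612561 -220.07963729   61.30823402] [-1.28700232e+00 -2.86128135e+00  2.40295309e-05] 59.688307551843955 [0.17699734 0.53303182 0.10147753]
```

View pics/wrist10.png

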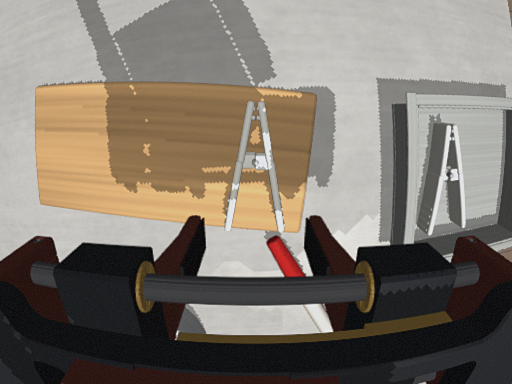

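The middle clip lies flat in the pan. For the left clip, the pen's tip at (270,237) comes close to the right finger, so I work out the clearance.

Run:
```python
from h import *
o=readout.get_obs()
for q in ((228,229),(281,229),(255,162),(257,102)): print(q,tool("wrist",q,30,o))
print("pen")
for q in ((270,235),(266,240),(279,235),(304,272),(298,275)): print(q,tool("wrist",q,8,o),tool("wrist",q,14,o))
```

```text
(228, 229) [-11.7 -18.3  32.5]
(281, 229) [-11.7  19.5  32.4]
(255, 162) [36.6  1.  32.5]
(257, 102) [76.4  2.2 32.6]
pen
(270, 235) [-26.4  13.   54.4] [-23.6  12.7  48.4]
(266, 240) [-30.8   9.9  54.4] [-27.9   9.6  48.4]
(279, 235) [-26.4  20.2  54.4] [-23.7  19.7  48.4]
(304, 272) [-61.8  42.9  54.4] [-58.1  41.8  48.4]
(298, 275) [-64.7  37.9  54.4] [-60.9  36.9  48.4]
```

Emit:
{"name": "carry_out", "arguments": {
  "rows": [
    [[0.001,0.0005,0.025],[0,0,0],0.32],
    [[0,0,0.017],[0,0,0],0.32],
    [[0,0,0.004],[0,0,0],0.32],
    [[0,0,0],[0,0,0],0.4],
    [[0,0,0],[0,0,0],0.5],
    [[0,0,0],[0,0,0],0.55],
    [[0,0,0],[0,0,0],0.6],
    [[0,0,0],[0,0,0],0.65],
    [[0,0,0],[0,0,0],0.8],
    [[0,0,0],[0,0,0],1],
    [[0,0,0],[0,0,0],1],
    [[0,0,0],[0,0,0],1]
  ]
}}

```text
t: 12.95
ee_pos: [534.9, -220.2, 18.0]
orientation: [1.288, 2.862, -0.0]
ft_force: [-1.1, -0.7, 7.8]
width: 24.8
```

Run:
```python
from h import *
o=readout.get_obs(); print(o['ee_pos'],o['orientation'],o['width'],o['ft_force'])
im=imaging.get_image("wrist"); cv2.imwrite(f"pics/wrist11.png",cv2.cvtColor(im,cv2.COLOR_RGB2BGR))
```

```text
[ 534.94555298 -220.2349706    18.04155369] [ 1.28800885e+00  2.86237115e+00 -1.39972335e-04] 24.80718539028606 [-1.10614795 -0.6513293   7.79854254]
```

View pics/wrist11.png

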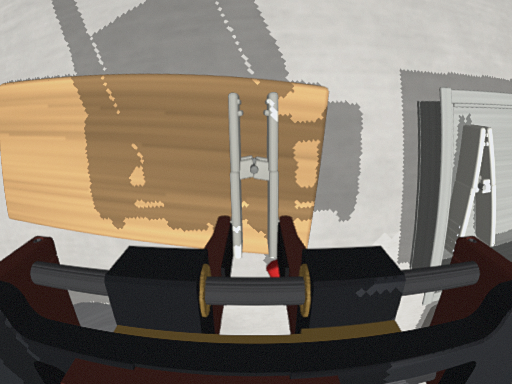

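Left clip closes to 25 mm: also tired. It goes in the tin beside the first, head to tail, so I locate the first clip and plan.

Run:
```python
from h import *
np.set_printoptions(precision=1,suppress=True)
o=dict(ee_pos=np.array([531.88,-452.18,121.85]),orientation=np.array([-1.46922,-2.77519,-.00058]))
tin=np.array([542.7,-421])
im=cv2.imread("pics/wrist5.png"); cv2.imwrite("pics/c5.png",cv2.resize(im[70:265,185:385],None,fx=4,fy=4,interpolation=cv2.INTER_CUBIC)[:600*2])
Rw=R.from_rotvec(o['orientation']).as_matrix(); ux=Rw[:2,0];uy=Rw[:2,1]; print(ux,uy)
for n,q in (("hl",(235,201)),("hr",(278,201)),("piv",(254,147)),("jaw",(254,103)),("mid",(240,175)),("mir",(271,175))):
    X=onz("wrist",q,25,o)[:2]; print(n,X,(X-tin)@ux,(X-tin)@uy)
for n,q in (("rimL",(192,165)),("rimR",(376,165)),("top",(284,76))):
    X=onz("wrist",q,40,o)[:2]; print(n,X,(X-tin)@ux,(X-tin)@uy)
```

```text
[-0.6  0.8] [0.8 0.6]
hl [ 523.9 -471.3] -31.04290682162009 -43.78244589870197
hr [ 556.6 -449.1] -31.04042322445879 -4.295664808523245
piv [ 510.4 -420.4] 18.642273527840093 -26.32906247849191
jaw [ 488.8 -388.5] 57.23576966920985 -26.328127136566515
mid [ 514.3 -448.3] -6.592350121836541 -38.87215927315938
mir [ 537.2 -432.7] -6.5827643879465105 -11.10538137880672
rimL [ 474.2 -460.7] 5.689560447476225 -78.94744519953836
rimR [ 606.6 -369.6] 6.594543554399858 81.70373736979782
top [ 496.3 -356.3] 79.57542518310659 -1.9911351577910714
```

View pics/c5.png

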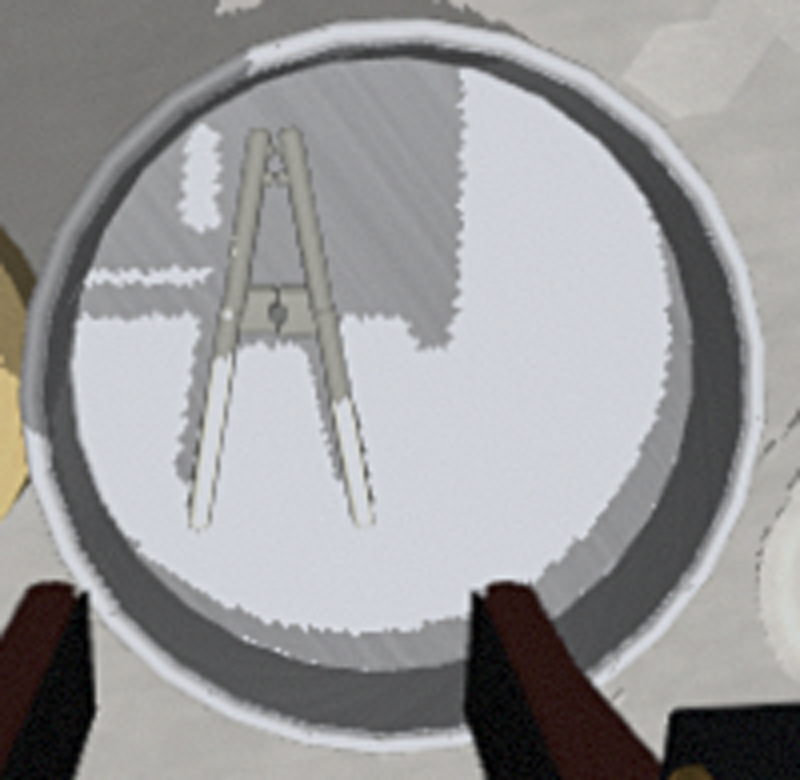

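Run:
```python
from h import *
for n,q in (("spray",(368,154)),("mug",(383,176)),("ketchup",(411,216)),("bowl",(404,252))): print(n,onz("scene",q,0).round())
```

```text
spray [ 837. -314.    0.]
mug [ 798. -412.    0.]
ketchup [ 738. -567.   -0.]
bowl [ 624. -637.    0.]
```

Emit:
{"name": "carry_out", "arguments": {
  "rows": [
    [[0,0,-0.015],[0,0,0],1],
    [[0,0,-0.035],[0,0,0],1],
    [[0,0,-0.04],[0,0,0],1],
    [[-0.0279,-0.0194,0],[0,0,0],1],
    [[-0.0279,-0.0194,0],[0,0,0],1],
    [[-0.0279,-0.0194,0],[0,0,0],1],
    [[-0.0279,-0.0194,0],[0,0,0],1],
    [[-0.0279,-0.0194,0],[0,0,0],1],
    [[0,0,0],[0,0,0],1]
  ]
}}

```text
t: 13.75
ee_pos: [554.4, -394.3, 107.5]
orientation: [1.292, 2.859, -0.003]
ft_force: [0.0, 0.1, -0.6]
width: 24.9
```

All tall objects are more than 150 mm clear; turning in place.

Emit:
{"name": "carry_out", "arguments": {
  "rows": [
    [[0,0,0],[0,0,0.121],1],
    [[0,0,0],[0,0,0.121],1],
    [[0,0,0],[0,0,0.121],1],
    [[0,0,0],[0,0,0.121],1],
    [[0,0,0],[0,0,0.121],1],
    [[0,0,0],[0,0,0.121],1],
    [[0,0,0],[0,0,0.121],1],
    [[0,0,0],[0,0,0.121],1],
    [[0,0,0],[0,0,0.121],1],
    [[0,0,0],[0,0,0.121],1],
    [[0,0,0],[0,0,0.121],1],
    [[0,0,0],[0,0,0.121],1]
  ]
}}

```text
t: 14.75
ee_pos: [553.3, -387.5, 106.6]
orientation: [-2.869, -1.278, 0.001]
ft_force: [-0.2, 0.1, 0.4]
width: 24.7
```

Emit:
{"name": "carry_out", "arguments": {
  "rows": [
    [[0,0,0],[0,0,0.121],1],
    [[0,0,0],[0,0,0.121],1],
    [[0,0,0],[0,0,0.121],1],
    [[0,0,0],[0,0,0.121],1],
    [[0,0,0],[0,0,0.121],1],
    [[0,0,0],[0,0,0.121],1],
    [[0,0,0],[0,0,0.121],1],
    [[0,0,0],[0,0,0.121],1],
    [[0,0,0],[0,0,0.121],1],
    [[0,0,0],[0,0,0.121],1],
    [[0,0,0],[0,0,0.121],1],
    [[0,0,0],[0,0,0.121],1]
  ]
}}

```text
t: 15.75
ee_pos: [553.4, -387.5, 106.6]
orientation: [-2.994, 0.949, 0.001]
ft_force: [-0.1, -1.1, -0.5]
width: 24.9
```

Emit:
{"name": "carry_out", "arguments": {
  "rows": [
    [[0,0,0],[0,0,0.121],1],
    [[0,0,0],[0,0,0.121],1],
    [[0,0,0],[0,0,0.121],1],
    [[0,0,0],[0,0,0],1],
    [[0,0,0],[0,0,0],1]
  ]
}}

```text
t: 16.17
ee_pos: [553.4, -387.7, 106.7]
orientation: [-2.781, 1.461, 0.001]
ft_force: [-0.2, -0.6, -0.9]
width: 25.1
```

Run:
```python
from h import *
np.set_printoptions(precision=2,suppress=True)
o=readout.get_obs(); print(o['ee_pos'],o['orientation'],o['width'],o['ft_force'],o['qpos'])
im=imaging.get_image("wrist"); cv2.imwrite(f"pics/wrist12.png",cv2.cvtColor(im,cv2.COLOR_RGB2BGR))
Rw=R.from_rotvec(o['orientation']).as_matrix(); print("delta",Rw.T@(np.array([554.4,-388.9,o['ee_pos'][2]])-o['ee_pos']),"y ang",np.degrees(np.arctan2(Rw[1,1],Rw[0,1])))
for X in ((510.4,-420.4,25),(523.9,-471.3,25),(556.6,-449.1,25)): print(wproj(X,o))
```

```text
[ 553.45 -387.73  106.67] [-2.78  1.46  0.  ] 25.057931609163607 [-0.16 -0.58 -0.89] [-0.63  0.63  1.58  0.    0.93  1.91]
delta [ 1.5  -0.12 -0.  ] y ang -145.42794958894356
(np.float64(317.47109712692503), np.float64(190.84443396576177))
(np.float64(340.4022335615324), np.float64(134.245707038828))
(np.float64(294.3901339815433), np.float64(132.70255187086883))
```

View pics/wrist12.png

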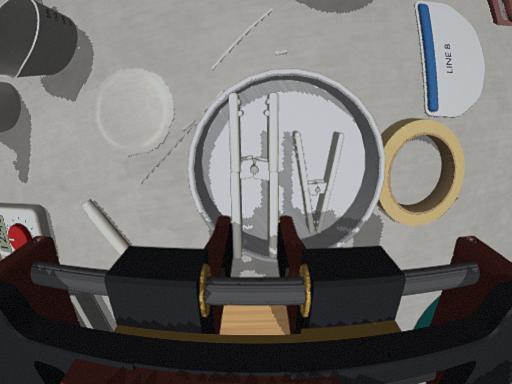

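The held clip sits left of the first (pivot seen at (317,190), as predicted). Lowering.

Emit:
{"name": "carry_out", "arguments": {
  "rows": [
    [[0.0015,0,0.03],[0,0,0],1],
    [[0,0,0.03],[0,0,0],1],
    [[0,0,0.02],[0,0,0],1],
    [[0,0,0.008],[0,0,0],1],
    [[0,0,0.004],[0,0,0],1],
    [[0,0,0],[0,0,0],1],
    [[0,0,0],[0,0,0],1]
  ]
}}

```text
t: 16.8
ee_pos: [555.3, -390.1, 15.8]
orientation: [2.779, -1.465, 0.003]
ft_force: [1.0, -0.4, -0.1]
width: 25.2
```

Emit:
{"name": "carry_out", "arguments": {
  "rows": [
    [[0,0,0],[0,0,0],0.8],
    [[0,0,0],[0,0,0],0.7],
    [[0,0,0],[0,0,0],0.6],
    [[0,0,0],[0,0,0],0.5],
    [[0,0,0],[0,0,0],0.47],
    [[0,0,0],[0,0,0],0.47],
    [[0,0,0],[0,0,0],0.47]
  ]
}}

```text
t: 17.38
ee_pos: [554.6, -389.6, 14.8]
orientation: [2.778, -1.466, 0.0]
ft_force: [1.0, -0.1, 0.2]
width: 46.5
```

Emit:
{"name": "carry_out", "arguments": {
  "rows": [
    [[0,0,-0.01],[0,0,0],0.47],
    [[0,0,-0.03],[0,0,0],0.47],
    [[0,0,-0.035],[0,0,0],0.47],
    [[0,0,-0.04],[0,0,0],0.4],
    [[0,0,-0.04],[0,0,0],0.3],
    [[0,0,-0.04],[0,0,0],0.2],
    [[0,0,0],[0,0,0],0],
    [[0,0,0],[0,0,0],0]
  ]
}}

```text
t: 18.05
ee_pos: [556.0, -390.6, 213.8]
orientation: [2.778, -1.466, 0.01]
ft_force: [-0.8, 0.7, -0.9]
width: 75.7
```

Run:
```python
from h import *
o=readout.get_obs(); print(o['ee_pos'],o['width'],o['ft_force'])
for n in("wrist","scene"):
  im=imaging.get_image(n); cv2.imwrite(f"pics/{n}13.png",cv2.cvtColor(im,cv2.COLOR_RGB2BGR))
```

```text
[ 555.98242356 -390.61188781  213.8159158 ] 75.68877850619415 [-0.76997057  0.69641423 -0.89524747]
```

View pics/wrist13.png

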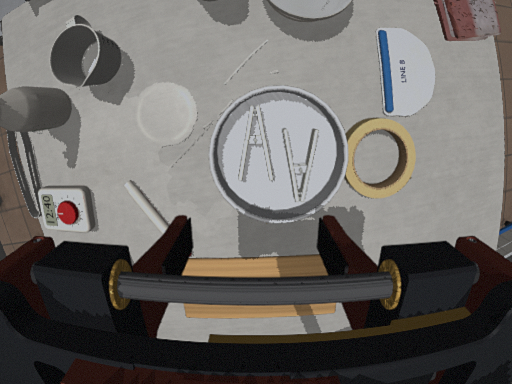

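View pics/scene13.png

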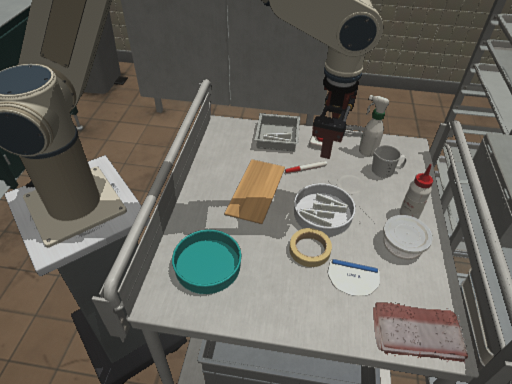

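Both tired clips lie flat in the tin, the firm one in the pan. Let the arm settle, check that pen and tape haven't moved, then hand in.

Emit:
{"name": "carry_out", "arguments": {
  "rows": [
    [[0,0,0],[0,0,0],0],
    [[0,0,0],[0,0,0],0],
    [[0,0,0],[0,0,0],0]
  ]
}}

```text
t: 18.4
ee_pos: [553.9, -389.1, 208.0]
orientation: [-2.778, 1.466, 0.004]
ft_force: [-0.3, 0.6, 0.0]
width: 87.7
```

Run:
```python
from h import *
from workcell import close_job
a=cv2.imread("pics/scene0.png");b=cv2.imread("pics/scene13.png")
for n,lo,hi,box in(("penred",(0,120,90),(8,255,255),(280,155,335,180)),("tape",(18,70,90),(30,255,255),(285,225,335,270))):
    for i in(a,b):
        m=cv2.inRange(cv2.cvtColor(i[box[1]:box[3],box[0]:box[2]],cv2.COLOR_BGR2HSV),lo,hi); M=cv2.moments(m,True); print(n,M['m00'],M['m10']/M['m00'],M['m01']/M['m00'])
print(close_job())
```

```text
penred 48.0 12.645833333333334 13.895833333333334
penred 50.0 12.7 13.96
tape 544.0 25.512867647058822 20.80698529411765
tape 580.0 25.601724137931033 21.68793103448276
the job is handed in; nothing more can be done
None
```

All three clips are sorted and released, and the job was handed in at about 18.4 s of the 67 s allowed. I squeezed each one with the gripper's fixed grip, about 30 N.

| Clip | Width under squeeze | Spring | Placed in |
|---|---|---|---|
| Right | 38 → 25 mm | tired | round cake tin |
| Middle | stayed at 41 mm | firm | steel pan |
| Left | 38 → 25 mm | tired | round cake tin |

**Clips:** The last pictures show the two tired clips lying flat, head to tail, in the tin. The firm one is in the pan and the board is empty. The gripper is open, about 200 mm above the table, and touches nothing.

**Bystanders:** The pen's red part moved less than 0.1 px between the first and last pictures. The tape's colour-mask centre differed by about 0.9 px (roughly 2 mm), and the mask area grew by 7 %. I think that is a changed shadow, since no finger came near the roll, but I did not check it further.

**Forces:** While gripping each clip on the board, the wrist read 8 to 10 N upward, well under the limit. I did not trace the cause.

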